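Reset a cut-out with a regripped screwdriver

TASK

The overload cut-out on the bench has tripped: push the reset button at the bottom of its narrow well fully home with the tip of the screwdriver, pressing gently. The screwdriver lies flat, so first lay it in the sloping tool rest, tip down, and let go of it there so that you can take it again at the angle you need. Finally leave the screwdriver lying in the tool rest again, tip down, and do not knock over the beaker.

Things in the scene. Friction and masses are not known exactly. Their poses are not given: they have to be found in the camera images.
- screwdriver_handle (a point): Centre of the handle of a loose screwdriver (50 g). Handle 85 mm long, 18 mm thick; steel blade 55 mm long, 5 mm thick, on the same centre line. y: along the tool from tip to handle end (handle -42.5 to +42.5 mm, tip at -97.5 mm); x: across; z: up while it lies flat. It starts flat on the worktop (this point 9 mm up), handle end to the robot's left within 0.5 rad
- screwdriver_tip (a point): Tip of the screwdriver's blade, 97.5 mm from the handle's centre, same axes as the handle's point
- tool_rest: Fixed aluminium tool rest, black base 136 x 70 x 6 mm; origin: centre of its underside, z up, x horizontal to its high end, which points to the robot's left within 0.3 rad. A rib 9 mm wide rises at 45 degrees towards +x, 106 mm high at its top; the handle lies on the rib. No part but the rib stands within 27 mm down and 42 mm up the slope from rest_handle, so fingers can straddle handle and rib
- rest_handle (a point): Where the handle's centre lies when the screwdriver is seated in the rest: 14 mm to +x of the rest's origin, 84.5 mm above the worktop. Same axes as the rest. The handle's underside lies on the rib and its lowest 12 mm between two flared cheeks 22 mm apart; let go there, it slides down the slope to the stop
- rest_tip (a point): Where the blade's tip lies when seated, 97.5 mm down the slope from rest_handle (55 mm to -x of the rest's origin, about 16 mm above the worktop). Same axes as the rest. Just below the cheeks a fork with a 12 mm slot, open square to the slope, takes the blade and stops the handle's shoulder
- well_mouth (a point): Centre of the mouth of a vertical round well, 19 mm across, in the middle of the top of the cut-out box: fixed, grey, 96 x 76 mm, 45 mm high, a short black cable gland on its far end; z up. Box and rest stand side by side, either one on the left. The well is too narrow for fingers or for a blade leaning over 25 degrees
- button_top (a point): Centre of the top of the white reset button, 14 mm across, in the well; when tripped 20 mm below the well's mouth, fully pressed 27 mm below it
- reset_button (a joint): How far the button is pressed: about 0 = tripped, 0.007 m = fully home against a hard stop. It gives way at about 5 N and stays where it is left
- beaker_centre (a point): Middle of an empty 100 ml glass beaker, 53 mm across and 69 mm high, standing loose on the worktop behind the work
Things that resemble listed ones, but are neither listed nor needed, are in the scene too. What is shaped like the part that bears well_mouth but orange is not meant.

How it is judged:
On the way, in this order (a step that is already met when the one before it is completed fails the run):
1. the screwdriver lies in the tool rest, tip down, and is let go (distance between screwdriver_handle and rest_handle below 0.015 m and distance between screwdriver_tip and rest_tip below 0.015 m and contact force between the fingers and screwdriver below 0.05 N), for 0.2 s.
2. the button is pressed fully home with the screwdriver's tip (value of joint reset_button above 0.006 m and distance between screwdriver_tip and button_top below 0.01 m), for 0.1 s.
At the end, for the whole second after the job is handed in: The button is pressed in by more than 6 of its 7 mm; the screwdriver lies still in the tool rest, tip down, its handle centre and its tip each within 15 mm of their seated places (value of joint reset_button above 0.006 m and distance between screwdriver_handle and rest_handle below 0.015 m and distance between screwdriver_tip and rest_tip below 0.015 m and linear speed of screwdriver below 0.02 m/s); the robot touches nothing.
It fails at once if the button is rammed (over 40 N) (contact force between screwdriver and reset_button above 40 N).
It fails at once if the beaker is knocked over (angle between beaker_centre's own z axis and vertical above 0.5 rad).
It also fails if it takes over 67 s, if anything falls off the work surface, if the arm or the gripper's body presses on something with over 40 N, if the wrist force passes 120 N, or if a joint passes its speed limit or range.

ROBOT

A 7-joint arm with a two-finger parallel gripper is mounted at the origin on a cart in front of the work surface, level with it; the furniture and walls round the work are solid. World frame = base frame: x ahead of the robot, y to its left, z up, the work surface at z = 0. Lengths are in m, angles in rad, forces in N, time in s.
With the tool pointing down it reaches from about 0.425 to 0.875 m from the base axis. Payload 4.7 kg.
Tool frame: the origin (TCP) lies at the centre of the arm's flange, where the gripper is bolted on; the fingertips stand 182 mm ahead of it and the grasp point (between the pads) lies 164 mm ahead of it (manip.tip_reach is the distance from the TCP to the fingertips, in m); z points along the fingers, y is the line along which they close (so a half turn about z gives the same grasp; the last joint's range is limited). The gripper opens to 87 mm and grips with 3 to 60 N. Pads are 19 mm wide; open, the fingers measure 117 mm over their backs; the gripper's body (75 mm by 190 mm) begins 51 mm behind the grasp point.
Start: joints at [1.206, 0.321, -0.07, 1.45, 0.023, 1.371, -0.057], TCP at [0.24, -0.604, 0.405] pointing down, gripper open.
Joint ranges: [-2.86, 2.86], [-0.3, 2.09], [-1.38, 1.24], [0.06, 2.45], [-1.56, 4.7], [0.09, 2.05], [-2.69, 2.69]. Speed limits (rad/s): [2.57, 2.57, 3.14, 3.14, 3.14, 3.14, 3.14].

INTERFACE

Orientations are given as a rotation vector (axis times angle).
In Python, from workcell import manip, cams, order gives the robot as it stands.
- The arm moves only by the shell command python3 -m handwheel 'ROWS' [FORCE]. ROWS is a JSON object of lists of equal length, an entry for each row: "travel": the shift along the tool's x, y, z in m, a list of three; "dr": the turn, a rotation vector about the tool's x, y, z in rad, a list of three; "fingers": the opening, from 0 (shut) to 1 (fully open). In form: {"travel": [[dx, dy, dz], ...], "dr": [[wx, wy, wz], ...], "fingers": [fingers, ...]}. A call has 1 to 20 rows; each row is the pose to reach, as a shift and turn from the pose commanded when the call began, along the tool's axes at that moment; what a row does not reach only later rows make up. A row lasts 1/8 s, in which the tool goes at most 62.5 mm and 10.7 degrees, less where a joint would pass 70% of its speed; a pose out of reach is approached as far as the arm can. A call with a gripper value outside its range is refused whole. The fingers move at their own pace and stop on an object; FORCE is the grip in N (left out, the last holds). Time passes only in rows, so rows that repeat a pose let the fingers close. It gives the time, the measured TCP pose, the force, the opening and the grip force at its end, in the units of the state.
- manip.get_state(): the state, without advancing time (a new reading comes with each control period).
- cams.camera(name): name is "scene" or "top" or "wrist"; returns (picture, depth): 400x640x3 uint8, blue, green, red; 400x640 float32, m along the optical axis (not along the pixel's ray), 0 where there is no reading.
- cams.get_calibration(name): a dict with "K" (3x3 intrinsics, pixels), "rvec" (rotation vector, rad) and "tvec" (3), from world to camera coordinates, as OpenCV has them. Camera axes: x right, y down, z forward; pixel columns grow to the right and rows downward; lengths in m; the calibration is good to about 2 mm. The wrist camera is an equidistant fisheye: a pixel r from the principal point sees the ray r / f radians off the axis. A picture is of the moment at which its call begins: read the wrist's pose just before it. get_calibration takes no time and is no camera call; for the wrist camera it gives the pose at the moment of the call.
- order.finish_job(): hands the job in; it is judged then, once.
The state is a dict: "time": time; "joint_pos": joint angles; "qvel": joint speeds; "tau": joint torques, N m; "eef_pos": TCP position; "tcp_rot": TCP orientation; "contact_force": force on the tool from outside, world axes, zero at the start; "torque": the same for the moment, N m; "gripper_width": finger opening in m; "finger_force": force on a finger pad.
Only numpy, scipy, OpenCV 4.12 (cv2) and the standard library are available. Lean on these libraries where they do the work, as an engineer would, in place of code of your own. Each camera call takes 0.05 s, during which the arm holds its last target. There are 200 camera calls.

## Working session

There is one attempt and no reset: what is moved stays moved. The work goes in short steps, Python scripts to look and compute and a shell command to move; the robot and the scene stay as the last step left them, time stands still between calls to the robot, and variables do not carry over. Pictures are saved under pics/ and viewed, at most 10 in all, crops included, and the job is handed in when it is done.

```bash
mkdir -p pics; ls; python3 - <<'E'
from workcell import manip,cams
import cv2,numpy as np
s=manip.get_state(); print({k:np.round(v,3).tolist() for k,v in s.items()})
for n in ("scene","top"):
    im,d=cams.camera(n); cv2.imwrite(f"pics/{n}0.png",im); np.savez(f"{n}0.npz",im=im,d=d)
    c=cams.get_calibration(n); print(n,{k:np.round(np.array(v),3).tolist() for k,v in c.items()})
E
```

```text
pics
{'time': 0.0, 'joint_pos': [1.206, 0.322, -0.07, 1.452, 0.023, 1.371, -0.057], 'qvel': [0.0, 0.0, -0.0, -0.001, -0.002, -0.002, -0.0], 'tau': [0.0, -49.129, -0.404, -31.252, -0.064, 0.044, 0.0], 'eef_pos': [0.24, -0.604, 0.404], 'tcp_rot': [-3.084, -0.591, 0.001], 'contact_force': [0.415, -0.318, -0.965], 'torque': [0.027, 0.015, -0.005], 'finger_force': 0.0, 'gripper_width': 0.087}
scene {'K': [[422.966, 0.0, 319.589], [0.0, 422.966, 198.973], [0.0, 0.0, 1.0]], 'rvec': [1.998, -1.04, 0.525], 'tvec': [-0.351, 0.329, 0.563]}
top {'K': [[394.12, 0.0, 323.257], [0.0, 394.12, 197.68], [0.0, 0.0, 1.0]], 'rvec': [2.151, -2.14, 0.154], 'tvec': [-0.04, 0.578, 0.845]}
```

View pics/scene0.png

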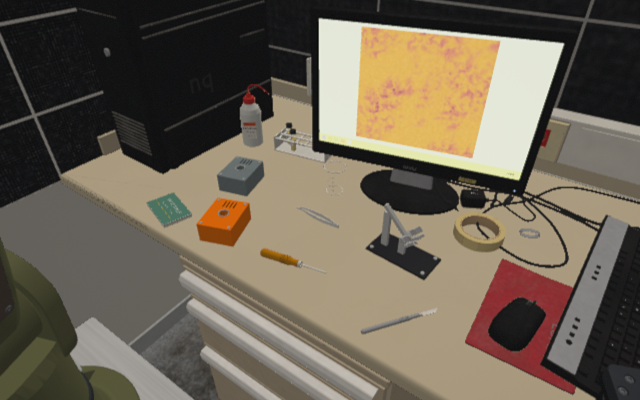

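View pics/top0.png

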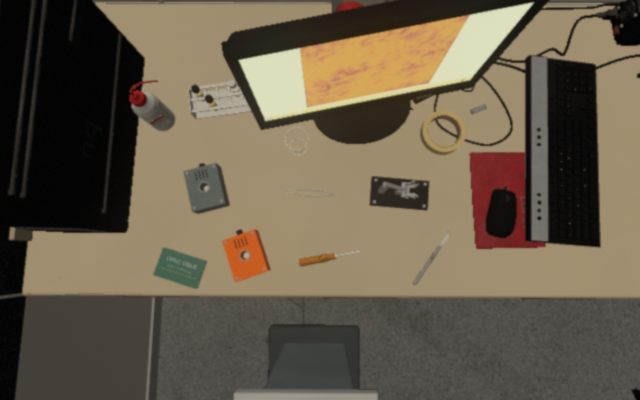

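The pictures show the following candidates (top-view pixels).
- **Screwdriver:** orange handle at (317,259), blade pointing right to (360,252). The scalpel at (431,258) and the tweezers at (310,192) could be confused with it.
- **Cut-out:** grey box at (205,188), with its gland at the far end. The orange box at (245,255) is the decoy.
- **Rest:** black base at (400,193).
- **Beaker:** (297,140).

I choose the orange-handled tool and the grey box.

```bash
cat > h.py <<'E'
import numpy as np,cv2
from scipy.spatial.transform import Rotation as R
from workcell import manip,cams
def cal(n):
    c=cams.get_calibration(n);return np.array(c["K"]),R.from_rotvec(np.ravel(c["rvec"])).as_matrix(),np.ravel(c["tvec"])
def ray(n,uv,c=None):
    K,M,t=c or cal(n);uv=np.atleast_2d(np.float64(uv))
    if n=="wrist":
        p=(uv-K[:2,2])/[K[0,0],K[1,1]];r=np.linalg.norm(p,axis=1)[:,None]
        d=np.hstack([p*np.sinc(r/np.pi),np.cos(r)])
    else: d=np.c_[(uv-K[:2,2])/[K[0,0],K[1,1]],np.ones(len(uv))]
    return -M.T@t,d@M
def plane(n,uv,z,c=None):
    o,d=ray(n,uv,c);return o+d*((z-o[2])/d[:,2])[:,None]
def cloud(n,D,c=None):
    v,u=np.mgrid[:400,:640];uv=np.c_[u.ravel(),v.ravel()];o,d=ray(n,uv,c)
    f=(d@ (c or cal(n))[1].T)[:,2] # =1 for pinhole, cos for fisheye
    return (o+d*(D.ravel()/f)[:,None]).reshape(400,640,3)
E
python3 - <<'E'
from h import *
for n in("scene","top"):
    z=np.load(n+"0.npz");im,D=z["im"],z["d"];P=cloud(n,D);hsv=cv2.cvtColor(im,cv2.COLOR_BGR2HSV)
    ok=(D>0)&(P[...,2]<.13)
    # screwdriver: orange handle
    m=((hsv[...,0]<22)&(hsv[...,1]>170)&(hsv[...,2]>80)&ok&(P[...,2]<.03)).astype(np.uint8)
    k,l,st,ce=cv2.connectedComponentsWithStats(m)
    for i in range(1,k):
        if 40<st[i,4]<3000:
            v,u=np.nonzero(l==i);q=plane(n,np.c_[u,v],.009)
            (cx,cy),(w,h),a=cv2.minAreaRect(np.float32(q[:,:2]*1000))
            print(n,"orange",st[i],"c",cx,cy,"size",w,h,"ang",a,"zmed",np.median(P[l==i][:,2]))
    # box top / anything z 35..55
    m=((abs(P[...,2]-.045)<.008)&(D>0)).astype(np.uint8)
    k,l,st,ce=cv2.connectedComponentsWithStats(m)
    for i in range(1,k):
        if st[i,4]>150:
            q=P[l==i];print(n,"z45",st[i],np.median(im[l==i],0),"rect",cv2.minAreaRect(np.float32(q[:,:2]*1000)),np.median(q[:,2]))
    m=((im.max(2)<60)&(P[...,2]<.03)&(P[...,2]>-.01)&(D>0)).astype(np.uint8)
    k,l,st,ce=cv2.connectedComponentsWithStats(m)
    for i in range(1,k):
        if st[i,4]>150:
            q=P[l==i];print(n,"blk",st[i],"rect",cv2.minAreaRect(np.float32(q[:,:2]*1000)),np.median(q[:,2]))
a=cv2.resize(np.load("scene0.npz")["im"][140:290,190:460],None,fx=2.9,fy=2.9,interpolation=cv2.INTER_CUBIC)
cv2.imwrite("pics/crop1.png",a)
E
```

```text
scene orange [198 210  53  36 527] c 452.6236267089844 143.00439453125 size 120.27775573730469 92.493408203125 ang 20.079727172851562 zmed 0.01655940466066408
scene orange [261 249  37  17 261] c 441.51336669921875 -19.122222900390625 size 19.290498733520508 81.10464477539062 ang 10.530813217163086 zmed 0.016311819157630802
scene z45 [271  80  36  15 162] [ 81.  97. 105.] rect ((1084.2529296875, 468.39080810546875), (12.395050048828125, 158.4338836669922), 0.8554065823554993) 0.04481154390891995
scene z45 [119 121 122  46 650] [19. 18. 18.] rect ((604.8753662109375, 434.6483459472656), (147.57330322265625, 331.46240234375), 57.761043548583984) 0.04463901137255616
scene z45 [274 127  38  20 300] [144. 156. 162.] rect ((815.7506103515625, 221.7362518310547), (66.01777648925781, 117.92626953125), 7.497918605804443) 0.04097252918065697
scene z45 [  0 133 118  54 735] [21. 21. 20.] rect ((379.44769287109375, 651.85302734375), (19.801177978515625, 302.2768249511719), 87.37519073486328) 0.04507076477800853
scene z45 [217 156  46  28 798] [107. 109. 102.] rect ((600.8233032226562, 232.853652
[... 4334 characters left out ...]
1.85235595703125), 88.16631317138672) 0.025499566885129443
top blk [ 371  177   57   32 1003] rect ((595.9036254882812, -215.23699951171875), (131.62913513183594, 65.45691680908203), 85.38478088378906) 0.007005200181099069
top blk [486 187  30  51 553] rect ((552.6206665039062, -444.32525634765625), (56.769527435302734, 117.24645233154297), 82.5977554321289) 0.02236922273727704
top blk [ 10 230  23  65 611] rect ((433.5885314941406, 649.2476806640625), (17.100522994995117, 143.61940002441406), 83.8489990234375) 0.016525321911322277
top blk [   0  296   25  104 1413] rect ((243.70697021484375, 650.0322875976562), (8.875360488891602, 225.54232788085938), 89.92864990234375) 0.010010922219799157
```

View pics/crop1.png

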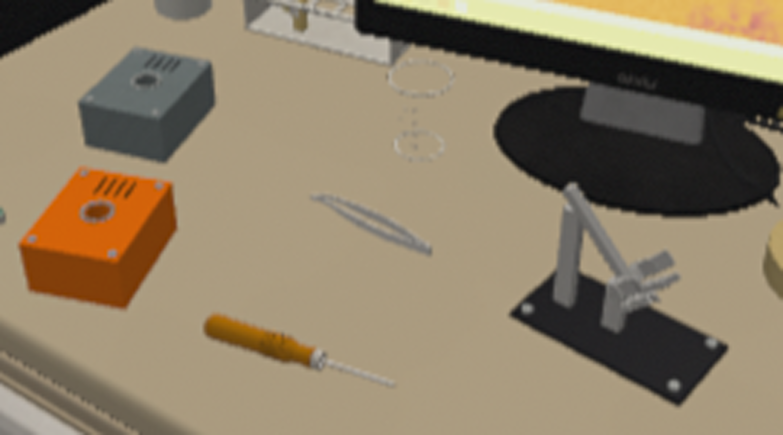

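The crop shows what I expected: the orange-handled screwdriver with a steel blade, the grey box with a dark well on top, and the rest with its high end to the left. Rough positions are handle (0.442, -0.021) with its axis at 100.5°, rest (0.595, -0.215) at 85.4°, and well (0.601, 0.232). Next I hover over the handle.

```bash
cat >> h.py <<'E'
def pose(gp,yaw,th,reach=.164):
    "TCP pose: grasp point gp; approach at angle th (deg) in vertical plane (h=heading yaw deg, z)"
    y,t=np.radians([yaw,th]);h=np.array([np.cos(y),np.sin(y),0]);z=np.cos(t)*h+[0,0,np.sin(t)]
    Y=np.array([np.sin(y),-np.cos(y),0]);return np.array(gp)-reach*z,np.c_[np.cross(Y,z),Y,z]
def step(gp,yaw,th,reach=.164):
    s=manip.get_state();M=R.from_rotvec(s["tcp_rot"]).as_matrix();p,G=pose(gp,yaw,th,reach)
    print("travel",np.round(M.T@(p-s["eef_pos"]),4).tolist(),"dr",np.round(R.from_matrix(M.T@G).as_rotvec(),4).tolist())
def where():
    s=manip.get_state();M=R.from_rotvec(s["tcp_rot"]).as_matrix();z=M[:,2]
    print("t",round(s["time"],2),"grasp pt",np.round(s["eef_pos"]+.164*z,4),"z",np.round(z,3),"y",np.round(M[:,1],3),"F",np.round(s["contact_force"],1),"w",round(s["gripper_width"],4),"ff",round(s["finger_force"],1),"q",np.round(s["joint_pos"],2))
E
python3 -c "
from h import *
step([.442,-.021,.17],100.5,270)"
```

```text
travel [0.403, -0.4667, 0.0705] dr [-0.0015, -0.0011, -1.3752]
```

```bash
python3 -m handwheel '{"travel":[[0.1,-0.1,0],[0.403,-0.467,0.07],[0.403,-0.467,0.07],[0.403,-0.467,0.07],[0.403,-0.467,0.07],[0.403,-0.467,0.07],[0.403,-0.467,0.07],[0.403,-0.467,0.07],[0.403,-0.467,0.07],[0.403,-0.467,0.07],[0.403,-0.467,0.07],[0.403,-0.467,0.07],[0.403,-0.467,0.07],[0.403,-0.467,0.07],[0.403,-0.467,0.07],[0.403,-0.467,0.07]],"dr":[[0,0,-0.15],[0,0,-1.375],[0,0,-1.375],[0,0,-1.375],[0,0,-1.375],[0,0,-1.375],[0,0,-1.375],[0,0,-1.375],[0,0,-1.375],[0,0,-1.375],[0,0,-1.375],[0,0,-1.375],[0,0,-1.375],[0,0,-1.375],[0,0,-1.375],[0,0,-1.375]],"fingers":[0.5,0.5,0.5,0.5,0.5,0.5,0.5,0.5,0.5,0.5,0.5,0.5,0.5,0.5,0.5,0.5]}'
python3 - <<'E'
from h import *
where();c=cal("wrist");im,D=cams.camera("wrist");np.savez("w1.npz",im=im,d=D,K=c[0],M=c[1],t=c[2])
cv2.imwrite("pics/w1.png",im)
hsv=cv2.cvtColor(im,cv2.COLOR_BGR2HSV)
m=((hsv[...,0]<22)&(hsv[...,1]>150)&(hsv[...,2]>60)).astype(np.uint8)
k,l,st,ce=cv2.connectedComponentsWithStats(m)
for i in range(1,k):
    if st[i,4]>200:
        v,u=np.nonzero(l==i);q=plane("wrist",np.c_[u,v],.009,c)
        print(st[i],cv2.minAreaRect(np.float32(q[:,:2]*1000)))
E
```

```text
time: 2.1
eef_pos: [0.442, -0.0213, 0.3348]
tcp_rot: [2.01, 2.414, -0.0]
contact_force: [-0.1, 0.2, 0.7]
gripper_width: 0.0437
finger_force: 0.0
t 2.1 grasp pt [ 0.4421 -0.0213  0.1708] z [ 0. -0. -1.] y [0.983 0.181 0.   ] F [-0.1  0.2  0.7] w 0.0437 ff 0.0 q [ 0.72 -0.06 -0.7   2.01 -0.04  1.18  0.22]
[ 298    0  122   86 7781] ((452.3585510253906, 143.2275390625), (110.1822738647461, 90.4352035522461), 19.79326820373535)
[349  22  22  20 209] ((451.2171936035156, 146.7295379638672), (17.383800506591797, 21.40999984741211), 80.752685546875)
[ 309  154   17   79 1189] ((440.134765625, -25.015762329101562), (15.983043670654297, 83.1431655883789), 10.731837272644043)
[225 267  15  48 388] ((360.7507019042969, -161.92486572265625), (17.824064254760742, 70.28711700439453), 3.5218522548675537)
[399 267  15  48 371] ((567.16064453125, -123.93156433105469), (17.60762596130371, 70.31124114990234), 15.953675270080566)
[ 217  315  287   29 3512] ((540.66796875, -195.14187622070312), (407.0462646484375, 28.706134796142578), 10.611851692199707)
[ 575  345   65   55 1284] ((1491.9208984375, -403.59527587890625), (192.24447631835938, 714.0736694335938), 75.11360168457031)
```

View pics/w1.png

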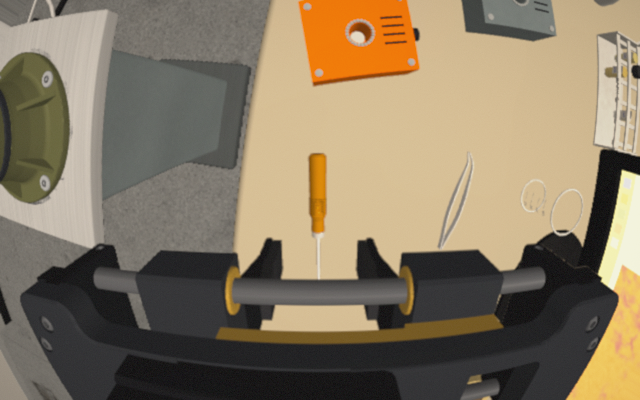

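The wrist picture shows the handle at (318,193) and the blade running down between the fingers, with the orange decoy box at (355,40). Both views agree on the handle at about (0.441, -0.0225), 100.7°, so I descend.

```bash
python3 -c "
from h import *
step([.440,-.0176,.0215],100.6,270)"
```

```text
travel [0.0039, -0.0014, 0.1493] dr [0.0001, 0.0001, -0.0023]
```

```bash
python3 -m handwheel '{"travel":[[0.004,-0.0014,0.05],[0.004,-0.0014,0.1],[0.004,-0.0014,0.13],[0.004,-0.0014,0.149],[0.004,-0.0014,0.149],[0.004,-0.0014,0.149],[0.004,-0.0014,0.149],[0.004,-0.0014,0.149],[0.004,-0.0014,0.149],[0.004,-0.0014,0.149],[0.004,-0.0014,0.149]],"dr":[[0,0,0],[0,0,0],[0,0,0],[0,0,0],[0,0,0],[0,0,0],[0,0,0],[0,0,0],[0,0,0],[0,0,0],[0,0,0]],"fingers":[0.5,0.5,0.5,0.5,0.5,0,0,0,0,0,0]}' 30
python3 -c "
from h import *
where()
step([.46,-.10,.20],92,300)"
```

```text
time: 3.52
eef_pos: [0.4402, -0.0174, 0.1862]
tcp_rot: [2.009, 2.415, -0.0]
contact_force: [-2.2, -1.1, 5.8]
gripper_width: 0.0175
finger_force: 30.0
t 3.52 grasp pt [ 0.4403 -0.0175  0.0222] z [ 0.    -0.001 -1.   ] y [0.983 0.182 0.   ] F [-2.2 -1.1  5.8] w 0.0175 ff 30.0 q [ 0.66  0.18 -0.71  2.16  0.16  0.86  0.04]
travel [-0.166, -0.0076, -0.1557] dr [-0.0385, 0.5233, 0.1447]
```

```bash
python3 -m handwheel '{"travel":[[0,0,-0.05],[0,0,-0.1],[0,0,-0.15],[0,0,-0.2],[0,0,-0.2],[0,0,-0.2]],"dr":[[0,0,0],[0,0,0],[0,0,0],[0,0,0],[0,0,0],[0,0,0]],"fingers":[0,0,0,0,0,0]}' 40
python3 -c "
from h import *
where()
step([.59,-.19,.22],85.4,315)"
```

```text
time: 4.28
eef_pos: [0.4396, -0.0173, 0.3848]
tcp_rot: [-2.009, -2.415, 0.001]
contact_force: [-0.5, 0.5, -0.6]
gripper_width: 0.0176
finger_force: 40.0
t 4.28 grasp pt [ 0.4394 -0.0174  0.2208] z [-0.001 -0.    -1.   ] y [ 0.983  0.182 -0.001] F [-0.5  0.5 -0.6] w 0.0176 ff 40.0 q [ 0.75 -0.12 -0.71  1.95 -0.08  1.29  0.25]
travel [-0.3091, 0.0864, 0.0488] dr [-0.1045, 0.7809, 0.2491]
```

```bash
python3 -m handwheel '{"travel":[[-0.05,0.0144,0.008],[-0.1,0.029,0.016],[-0.15,0.043,0.024],[-0.2,0.058,0.032],[-0.25,0.072,0.04],[-0.309,0.0864,0.049],[-0.309,0.0864,0.049],[-0.309,0.0864,0.049],[-0.309,0.0864,0.049],[-0.309,0.0864,0.049],[-0.309,0.0864,0.049]],"dr":[[-0.017,0.13,0.041],[-0.035,0.26,0.083],[-0.052,0.39,0.124],[-0.07,0.52,0.166],[-0.087,0.65,0.207],[-0.1045,0.781,0.249],[-0.1045,0.781,0.249],[-0.1045,0.781,0.249],[-0.1045,0.781,0.249],[-0.1045,0.781,0.249],[-0.1045,0.781,0.249]],"fingers":[0,0,0,0,0,0,0,0,0,0,0]}'
python3 - <<'E'
from h import *
where();c=cal("wrist");im,D=cams.camera("wrist");np.savez("w2.npz",im=im,d=D,K=c[0],M=c[1],t=c[2])
im2,D2=cams.camera("scene");np.savez("s2.npz",im=im2,d=D2)
a=cv2.resize(im2[100:300,300:480],None,fx=2.6,fy=2.6)
b=cv2.resize(im,(a.shape[1]*0+330,206))
o=np.zeros((520,800,3),np.uint8);o[:520,:468]=a;o[:206,469:799]=b;cv2.imwrite("pics/w2.png",o)
E
```

```text
time: 5.65
eef_pos: [0.5812, -0.3045, 0.338]
tcp_rot: [-1.839, -1.701, -0.763]
contact_force: [-0.2, 0.3, -0.9]
gripper_width: 0.0177
finger_force: 40.0
t 5.65 grasp pt [ 0.5906 -0.1891  0.2219] z [ 0.057  0.704 -0.708] y [ 0.997 -0.079  0.002] F [-0.2  0.3 -0.9] w 0.0177 ff 40.0 q [ 0.95  0.59 -0.49  1.38 -0.44  1.58  0.49]
```

View pics/w2.png

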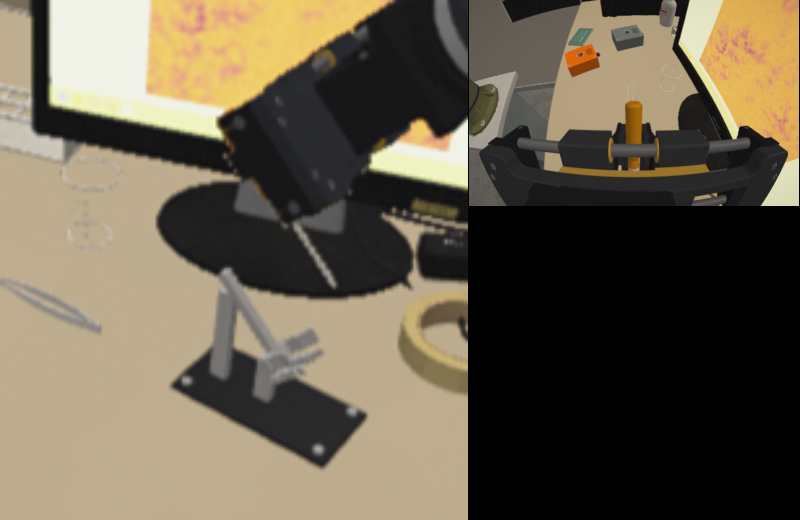

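The tool is held at 45° above the rest. The blade tip is at about scene pixel (429,210) and the rest is clear below. Next I refine the rest pose and check the in-hand tip against the prediction.

```bash
python3 - <<'E'
from h import *
def proj(n,p):
    K,M,t=cal(n);q=K@(M@p+t);return q[:2]/q[2]
for n in("scene","top"):
    z=np.load(n+"0.npz");im,D=z["im"],z["d"];P=cloud(n,D)
    m=((im.max(2)<60)&(abs(P[...,0]-.595)<.08)&(abs(P[...,1]+.215)<.1)&(P[...,2]<.03)&(D>0)).astype(np.uint8)
    k,l,st,ce=cv2.connectedComponentsWithStats(m);i=1+np.argmax(st[1:,4])
    v,u=np.nonzero(l==i);
    r=cv2.minAreaRect(np.float32(plane(n,np.c_[u,v],.006)[:,:2]*1000));print(n,r)
    # rib points: bright, high
    rib=(abs(P[...,0]-.595)<.06)&(abs(P[...,1]+.215)<.08)&(P[...,2]>.03)&(P[...,2]<.115)&(D>0)
    q=P[rib];print(n,"rib n",len(q));
    for lo in(.03,.045,.06,.075,.09,.1):
        s=q[(q[:,2]>lo)&(q[:,2]<lo+.015)]
        if len(s):print(lo,len(s),np.round(np.median(s,0),4),np.round(s[:,0].min(),4),np.round(s[:,0].max(),4))
s=manip.get_state();M=R.from_rotvec(s["tcp_rot"]).as_matrix();gp=s["eef_pos"]+.164*M[:,2]
a=M[:,0]*-1 if M[2,0]<0 else M[:,0];print("a",a)
hc=gp+.0125*M[:,2]-.005*a;tip=hc-.0975*a;print("hc",hc,"tip",tip,"proj scene",proj("scene",tip),"sh",proj("scene",hc-.0425*a))
z=np.load("s2.npz");g=z["im"][190:216,405:436].max(2);
for r in range(0,26,2):print(190+r,g[r])
E
```

```text
scene ((592.863037109375, -214.9649658203125), (133.26808166503906, 67.9299545288086), 85.03211212158203)
scene rib n 686
0.03 69 [ 0.5943 -0.1768  0.0378] 0.5773 0.611
0.045 218 [ 0.5948 -0.22    0.0547] 0.5771 0.6111
0.06 223 [ 0.5953 -0.2152  0.0661] 0.5721 0.6149
0.075 101 [ 0.5951 -0.1825  0.0818] 0.5908 0.6016
0.09 68 [ 0.596  -0.1731  0.0964] 0.5926 0.6031
0.1 28 [ 0.5976 -0.1679  0.1038] 0.5926 0.6037
top ((596.2793579101562, -215.27220153808594), (131.42796325683594, 65.3247299194336), 85.0416030883789)
top rib n 359
0.03 19 [ 0.5956 -0.2052  0.0399] 0.5806 0.603
0.045 154 [ 0.596  -0.2211  0.0547] 0.5794 0.6132
0.06 103 [ 0.5981 -0.2264  0.0668] 0.5748 0.6141
0.075 38 [ 0.5969 -0.1886  0.0824] 0.5938 0.6042
0.09 39 [ 0.5991 -0.1742  0.0988] 0.5948 0.6044
0.1 23 [ 0.5994 -0.1672  0.1041] 0.5966 0.6035
a [0.05496063 0.70561058 0.70646518]
hc [ 0.59100526 -0.18426195  0.20912176] tip [ 0.5856466  -0.25305898  0.14024141] proj scene [428.4962177  208.98225839] sh [411.82617941 182.97068278]
190 [ 33  33  34  33  32  33  34  33  30  64 145 153 145  70  35  33  33  33
  32  34  3
[... 883 characters left out ...]
31  32  31  32  30  27
  62 147 157 145  70  32  31  31  33  32  34  32  32]
206 [ 29  30  29  29  33  32  31  31  32  31  34  33  33  31  32  31  31  30
  30  54 105 150 140  66  30  30  32  31  31  31  33]
208 [ 28  31  29  31  30  32  33  32  30  30  31  31  32  31  32  31  30  32
  29  28  46 120 156 134  63  31  31  31  32  31  31]
210 [ 24  26  26  28  29  31  30  30  30  31  30  32  32  32  32  32  31  31
  30  31  28  29  59 107  56  31  30  31  30  30  31]
212 [63 53 53 52 33 23 20 18 20 21 22 23 25 24 26 27 26 26 25 26 27 24 24 23
 26 25 26 26 24 25 22]
214 [189 189 190 189 161 151 151 148 148 149 148 149 146  96  66  63  64  63
  63  63  64  64  64  64  63  63  66  80  91 141 148]
```

```bash
python3 - <<'E'
from h import *
t=np.radians(85.1);h=np.array([np.cos(t),np.sin(t),0]);a=(h+[0,0,1])/2**.5;z=(h-[0,0,1])/2**.5
hs=np.array([.5972,-.201,.0845])
for up,off in((.006,.05),(.006,.0015)): step(hs+(up+.005)*a-(.0125+off)*z,85.1,315)
E
```

```text
travel [-0.0937, 0.0067, 0.0268] dr [-0.0027, 0.0009, 0.0055]
travel [-0.0937, 0.0068, 0.0753] dr [-0.0027, 0.0009, 0.0055]
```

```bash
python3 -m handwheel '{"travel":[[-0.047,0.0034,0.013],[-0.0937,0.0067,0.0268],[-0.0937,0.0067,0.0268],[-0.0937,0.0067,0.0268],[-0.0937,0.0067,0.0268]],"dr":[[0,0,0],[-0.0027,0.001,0.0055],[-0.0027,0.001,0.0055],[-0.0027,0.001,0.0055],[-0.0027,0.001,0.0055]],"fingers":[0,0,0,0,0]}'
python3 - <<'E'
from h import *
where()
im2,D2=cams.camera("scene")
a=cv2.resize(im2[160:290,340:500],None,fx=4,fy=4,interpolation=cv2.INTER_CUBIC);cv2.imwrite("pics/s3.png",a)
E
```

```text
time: 6.38
eef_pos: [0.5852, -0.3519, 0.2543]
tcp_rot: [-1.843, -1.696, -0.767]
contact_force: [0.1, 0.0, -1.1]
gripper_width: 0.0177
finger_force: 40.0
t 6.38 grasp pt [ 0.5953 -0.2363  0.1384] z [ 0.061  0.705 -0.707] y [ 0.996 -0.084  0.003] F [ 0.1  0.  -1.1] w 0.0177 ff 40.0 q [ 0.96  0.72 -0.46  1.35 -0.39  1.52  0.57]
```

View pics/s3.png

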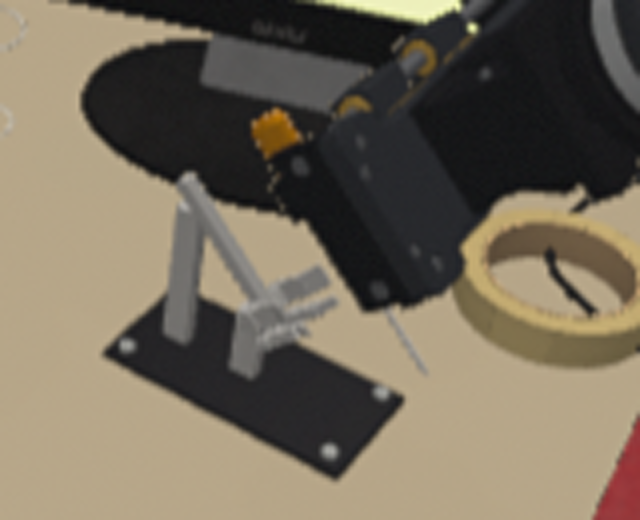

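The tool sits square above the rib, with the blade in line with the fork at crop (290,320). I lower it along the slope normal.

```bash
python3 -m handwheel '{"travel":[[0,0,0.015],[0,0,0.03],[0,0,0.038],[0,0,0.038]],"dr":[[0,0,0],[0,0,0],[0,0,0],[0,0,0]],"fingers":[0,0,0,0]}' && python3 -m handwheel '{"travel":[[0,0,0.004],[0,0,0.008],[0,0,0.010],[0,0,0.0105],[0,0,0.0105]],"dr":[[0,0,0],[0,0,0],[0,0,0],[0,0,0],[0,0,0]],"fingers":[0,0,0,0,0]}'
python3 - <<'E'
from h import *
where()
im2,D2=cams.camera("scene")
a=cv2.resize(im2[160:290,340:500],None,fx=4,fy=4,interpolation=cv2.INTER_CUBIC);cv2.imwrite("pics/s4.png",a)
E
```

```text
time: 6.92
eef_pos: [0.5864, -0.3252, 0.2239]
tcp_rot: [-1.842, -1.691, -0.764]
contact_force: [0.9, -0.7, -0.9]
gripper_width: 0.0176
finger_force: 40.0
time: 7.55
eef_pos: [0.5871, -0.319, 0.2174]
tcp_rot: [-1.845, -1.692, -0.765]
contact_force: [-0.0, 0.8, -0.5]
gripper_width: 0.0176
finger_force: 40.0
t 7.55 grasp pt [ 0.597  -0.2033  0.1015] z [ 0.06   0.705 -0.706] y [ 0.996 -0.086 -0.001] F [-0.   0.8 -0.5] w 0.0176 ff 40.0 q [ 0.94  0.73 -0.46  1.43 -0.4   1.43  0.58]
```

View pics/s4.png

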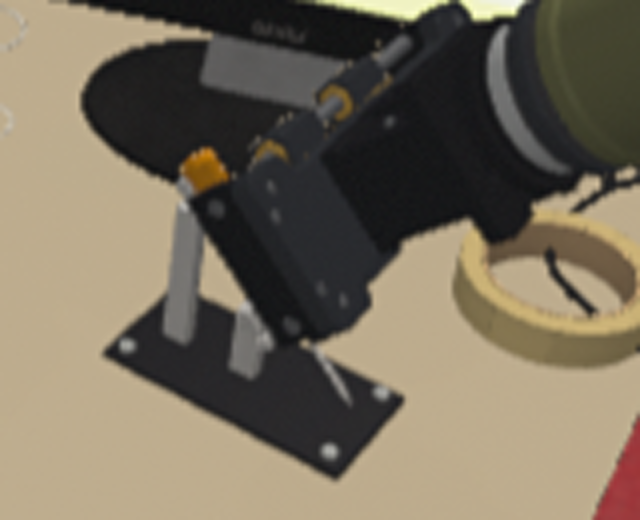

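```bash
python3 -m handwheel '{"travel":[[0,0,0.001],[0,0,0.0015],[0,0,0.0015]],"dr":[[0,0,0],[0,0,0],[0,0,0]],"fingers":[0,0,0]}' 10;  python3 -m handwheel '{"travel":[[0,0,0.001],[0,0,0.0015],[0,0,0.0015]],"dr":[[0,0,0],[0,0,0],[0,0,0]],"fingers":[0,0,0]}'
```

```text
time: 7.98
eef_pos: [0.587, -0.3188, 0.2173]
tcp_rot: [-1.846, -1.692, -0.765]
contact_force: [-2.8, -2.9, 5.8]
gripper_width: 0.018
finger_force: 10.0
time: 8.35
eef_pos: [0.5869, -0.3187, 0.2174]
tcp_rot: [-1.846, -1.692, -0.765]
contact_force: [-4.0, -6.5, 11.4]
gripper_width: 0.0177
finger_force: 10.0
```

Contact with the rib shows where it was expected, with a slight sideways component. I ease off and release.

```bash
python3 -m handwheel '{"travel":[[0,-0.001,-0.002],[0,-0.001,-0.002],[0,-0.001,-0.002],[0,-0.001,-0.002],[0,-0.001,-0.002],[0,-0.001,-0.002],[0,-0.001,-0.002]],"dr":[[0,0,0],[0,0,0],[0,0,0],[0,0,0],[0,0,0],[0,0,0],[0,0,0]],"fingers":[0,0.25,0.35,0.5,0.5,0.5,0.5]}'; python3 -m handwheel '{"travel":[[0,0,-0.03],[0,0,-0.07],[0,0,-0.1],[0,0,-0.1],[0,0,-0.1]],"dr":[[0,0,0],[0,0,0],[0,0,0],[0,0,0],[0,0,0]],"fingers":[0.5,0.5,0.5,0.5,0.5]}'
python3 - <<'E'
from h import *
where();c=cal("wrist");w,Dw=cams.camera("wrist")
im2,D2=cams.camera("scene");np.savez("s5.npz",im=im2,d=D2);np.savez("w5.npz",im=w,d=Dw,K=c[0],M=c[1],t=c[2])
a=cv2.resize(im2[170:280,355:475],None,fx=3.3,fy=3.3,interpolation=cv2.INTER_CUBIC)
b=cv2.resize(w[100:400,120:520],(400,300));o=np.zeros((363,796,3),np.uint8);o[:,:396]=a;o[:300,396:]=b
cv2.imwrite("pics/s5.png",o)
E
```

```text
time: 9.22
eef_pos: [0.5862, -0.3181, 0.2166]
tcp_rot: [-1.844, -1.692, -0.765]
contact_force: [0.1, 0.1, -0.4]
gripper_width: 0.0434
finger_force: 0.0
time: 9.85
eef_pos: [0.5802, -0.3875, 0.2861]
tcp_rot: [-1.842, -1.691, -0.764]
contact_force: [-0.5, 0.2, -2.1]
gripper_width: 0.0439
finger_force: 0.0
t 9.85 grasp pt [ 0.5898 -0.2716  0.1705] z [ 0.059  0.707 -0.705] y [ 0.996 -0.085 -0.002] F [-0.5  0.2 -2.1] w 0.0439 ff 0.0 q [ 0.98  0.73 -0.44  1.26 -0.38  1.61  0.56]
```

View pics/s5.png

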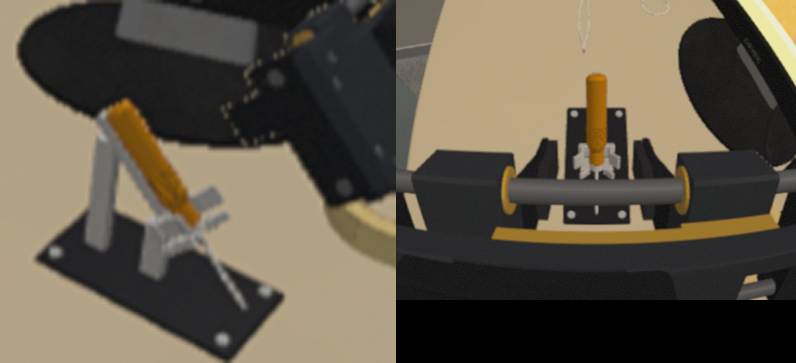

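Seated: the handle lies on the rib and the blade is in the fork, with the tip at left crop (243,308). Now I regrasp nearer the handle end with the approach at 250°, so the gripper stays steep over the well.

```bash
cat > g.py <<'E'
from h import *
t=np.radians(85.1);h_=np.array([np.cos(t),np.sin(t),0]);a_=(h_+[0,0,1])/2**.5
hs=np.array([.5965,-.201,.0845]);gp=hs+.015*a_
g=np.cos(np.radians(250))*h_+[0,0,np.sin(np.radians(250))]
E
python3 - <<'E'
from g import *
step(gp-.14*g,85.1,250)
E
```

```text
travel [0.2797, 0.0005, 0.1468] dr [-0.0029, -1.1377, 0.001]
```

```bash
python3 -m handwheel '{"travel":[[0.02,0,-0.04],[0.06,0,-0.03],[0.1,0,-0.01],[0.14,0,0.02],[0.18,0,0.06],[0.22,0,0.1],[0.26,0,0.13],[0.2797,0,0.1468],[0.2797,0,0.1468],[0.2797,0,0.1468],[0.2797,0,0.1468]],"dr":[[0,0,0],[0,-0.17,0],[0,-0.34,0],[0,-0.51,0],[0,-0.68,0],[0,-0.85,0],[0,-1.02,0],[-0.003,-1.138,0],[-0.003,-1.138,0],[-0.003,-1.138,0],[-0.003,-1.138,0]],"fingers":[0.5,0.5,0.5,0.5,0.5,0.5,0.5,0.5,0.5,0.5,0.5]}'
python3 - <<'E'
from g import *
where();step(gp,85.1,250)
E
```

```text
time: 11.32
eef_pos: [0.6057, -0.0914, 0.3811]
tcp_rot: [2.128, 1.942, -0.376]
contact_force: [0.5, 0.7, 1.3]
gripper_width: 0.0431
finger_force: 0.0
t 11.32 grasp pt [ 0.6007 -0.1476  0.2271] z [-0.03  -0.342 -0.939] y [ 0.996 -0.091  0.001] F [0.5 0.7 1.3] w 0.0431 ff 0.0 q [ 0.34  0.29 -0.41  1.59  0.47  1.37 -0.26]
travel [0.0047, 0.0003, 0.1387] dr [-0.001, 0.0019, -0.0057]
```

```bash
python3 -m handwheel '{"travel":[[0.0047,0,0.05],[0.0047,0,0.09],[0.0047,0,0.12],[0.0047,0,0.1385],[0.0047,0,0.1385],[0.0047,0,0.1385],[0.0047,0,0.1385]],"dr":[[0,0,0],[0,0,-0.005],[0,0,-0.005],[0,0,-0.005],[0,0,-0.005],[0,0,-0.005],[0,0,-0.005]],"fingers":[0.5,0.5,0.5,0.5,0.5,0.5,0.5]}' && python3 -m handwheel '{"travel":[[0,0,0],[0,0,0],[0,0,0],[0,0,0],[0,0,0],[0,0,0]],"dr":[[0,0,0],[0,0,0],[0,0,0],[0,0,0],[0,0,0],[0,0,0]],"fingers":[0.15,0,0,0,0,0]}' 40
python3 - <<'E'
from g import *
where()
M=R.from_rotvec(manip.get_state()["tcp_rot"]).as_matrix()
n=(-h_+[0,0,1])/2**.5
print("normal in tool",M.T@n,"up",M.T@[0,0,1])
E
```

```text
time: 12.2
eef_pos: [0.6033, -0.1309, 0.2514]
tcp_rot: [2.116, 1.95, -0.373]
contact_force: [-0.3, -0.2, 0.1]
gripper_width: 0.0434
finger_force: 0.0
time: 12.95
eef_pos: [0.6026, -0.1314, 0.25]
tcp_rot: [2.118, 1.951, -0.376]
contact_force: [-0.5, 0.7, 0.1]
gripper_width: 0.0176
finger_force: 40.0
t 12.95 grasp pt [ 0.5981 -0.1877  0.096 ] z [-0.028 -0.343 -0.939] y [ 0.997 -0.082  0.   ] F [-0.5  0.7  0.1] w 0.0176 ff 40.0 q [ 0.37  0.4  -0.37  1.72  0.55  1.13 -0.31]
normal in tool [-0.90724293 -0.00234884 -0.42060047] up [-3.44112738e-01  3.15624378e-04 -9.38928285e-01]
```

```bash
python3 -m handwheel '{"travel":[[-0.02,0,-0.009],[-0.045,0,-0.021],[-0.065,0,-0.03],[-0.09,0,-0.1],[-0.1,0,-0.15],[-0.1,0,-0.15],[-0.1,0,-0.15]],"dr":[[0,0,0],[0,0,0],[0,0,0],[0,0,0],[0,0,0],[0,0,0],[0,0,0]],"fingers":[0,0,0,0,0,0,0]}'
python3 - <<'E'
from g import *
where();step([.60,.20,.22],85.1,295)
for n in("scene","top"):
    z=np.load(n+"0.npz");P=cloud(n,z["d"])
    for lo in(-.3,-.2,-.1,0,.1,.2):
        q=P[(z["d"]>0)&(P[...,2]>.12)&(P[...,2]<.6)&(P[...,1]>lo)&(P[...,1]<lo+.1)&(P[...,0]>.5)]
        if len(q):print(n,lo,np.round(np.percentile(q[:,0],1),3))
# well
z=np.load("top0.npz");im=z["im"]
for n in("scene","top"):
    z=np.load(n+"0.npz");P=cloud(n,z["d"]);m=((abs(P[...,2]-.045)<.008)&(np.hypot(P[...,0]-.601,P[...,1]-.232)<.075)).astype(np.uint8)
    k,l,st,ce=cv2.connectedComponentsWithStats(m);i=1+np.argmax(st[1:,4]);v,u=np.nonzero(l==i)
    print(n,cv2.minAreaRect(np.float32(plane(n,np.c_[u,v],.045)[:,:2]*1000)))
E
```

```text
time: 13.82
eef_pos: [0.5988, -0.1735, 0.4245]
tcp_rot: [2.118, 1.952, -0.376]
contact_force: [-0.5, 0.8, -0.6]
gripper_width: 0.0181
finger_force: 40.0
t 13.82 grasp pt [ 0.5941 -0.2297  0.2705] z [-0.029 -0.343 -0.939] y [ 0.997 -0.082 -0.001] F [-0.5  0.8 -0.6] w 0.0181 ff 40.0 q [ 0.44  0.26 -0.37  1.52  0.45  1.39 -0.08]
travel [0.3038, -0.0296, -0.0517] dr [-0.0007, 0.7874, 0.0036]
scene -0.3 0.791
scene -0.2 0.769
scene -0.1 0.749
scene 0 0.723
scene 0.1 0.722
scene 0.2 1.096
top -0.3 0.791
top -0.2 0.77
top -0.1 0.748
top 0 0.725
top 0.1 0.724
scene ((597.6123657226562, 229.6665802001953), (111.34117889404297, 83.62281799316406), 15.987075805664062)
top ((601.4890747070312, 230.44534301757812), (97.84809875488281, 78.14307403564453), 15.118040084838867)
```

```bash
python3 - <<'E'
from g import *
step([.55,.0,.27],85.1,270);step([.57,.15,.26],85.1,295)
E
```

```text
travel [0.1554, -0.0629, -0.0669] dr [0.0001, 0.3511, 0.0036]
travel [0.2409, -0.0555, -0.0713] dr [-0.0007, 0.7874, 0.0036]
```

```bash
python3 -m handwheel '{"travel":[[0.04,-0.016,-0.017],[0.08,-0.032,-0.034],[0.12,-0.048,-0.05],[0.155,-0.063,-0.067],[0.19,-0.06,-0.068],[0.22,-0.057,-0.07],[0.241,-0.0555,-0.071],[0.241,-0.0555,-0.071],[0.241,-0.0555,-0.071],[0.241,-0.0555,-0.071]],"dr":[[0,0.09,0],[0,0.18,0],[0,0.27,0],[0,0.35,0.004],[0,0.5,0.004],[0,0.65,0.004],[0,0.787,0.004],[0,0.787,0.004],[0,0.787,0.004],[0,0.787,0.004]],"fingers":[0,0,0,0,0,0,0,0,0,0]}'
python3 - <<'E'
from g import *
where();c=cal("wrist");w,Dw=cams.camera("wrist");im2,D2=cams.camera("scene");im3,D3=cams.camera("top")
np.savez("w6.npz",im=w,d=Dw,K=c[0],M=c[1],t=c[2]);np.savez("s6.npz",im=im2,d=D2,im3=im3,d3=D3)
o=np.zeros((600,800,3),np.uint8);o[:300,:480]=cv2.resize(w,(480,300));o[300:600,:400]=cv2.resize(im2[100:250,180:380],(400,300));o[300:600,400:]=cv2.resize(im3[120:270,160:360],(400,300))
cv2.imwrite("pics/w6.png",o)
E
```

```text
time: 15.08
eef_pos: [0.5643, 0.0803, 0.4087]
tcp_rot: [-2.073, -1.901, -0.457]
contact_force: [-0.1, -0.8, -0.3]
gripper_width: 0.0179
finger_force: 40.0
t 15.07 grasp pt [0.5703 0.149  0.2599] z [ 0.036  0.419 -0.907] y [ 0.996 -0.086 -0.   ] F [-0.1 -0.8 -0.3] w 0.0179 ff 40.0 q [ 0.44  0.17 -0.55  1.69 -0.36  1.25 -0.08]
```

View pics/w6.png

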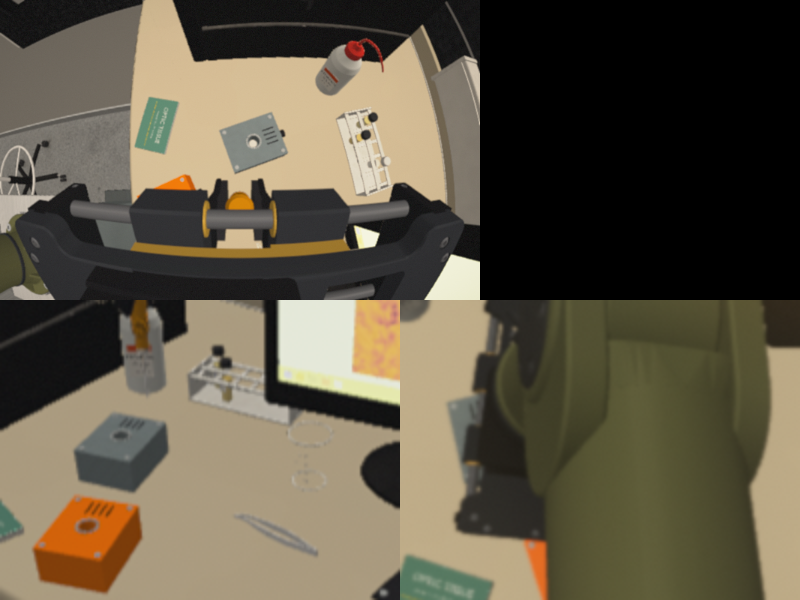

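The wrist view shows the grey box with its well at about wrist pixel (337,189). In the scene view the well is at about (240,168) and the tool hangs upright near (250,115). I measure the well numerically.

```bash
python3 - <<'E'
from g import *
def proj(n,p):
    K,M,t=cal(n);q=K@(M@p+t);return q[:2]/q[2]
z=np.load("w6.npz");c=(z["K"],z["M"],z["t"])
def box(n,im,D,c):
    P=cloud(n,D,c);m=((D>0)&(abs(P[...,2]-.045)<.006)&(np.hypot(P[...,0]-.601,P[...,1]-.231)<.075)).astype(np.uint8)
    k,l,st,_=cv2.connectedComponentsWithStats(m);i=1+np.argmax(st[1:,4]);m=(l==i).astype(np.uint8)
    v,u=np.nonzero(m);print(n,"box",cv2.minAreaRect(np.float32(plane(n,np.c_[u,v],.045,c)[:,:2]*1000)))
    cs,hi=cv2.findContours(m,cv2.RETR_CCOMP,cv2.CHAIN_APPROX_NONE)
    for q,hh in zip(cs,hi[0]):
        if hh[3]>=0 and len(q)>8:
            q=plane(n,q[:,0],.045,c)[:,:2]*1000;print("  hole",len(q),cv2.minEnclosingCircle(np.float32(q)),q.mean(0))
box("wrist",z["im"],z["d"],c)
for n in("scene","top"):
    q=np.load(n+"0.npz");box(n,q["im"],q["d"],cal(n))
s=manip.get_state();M=R.from_rotvec(s["tcp_rot"]).as_matrix();g_=s["eef_pos"]+.164*M[:,2]
print("tip proj",proj("scene",g_-[0,0,.1148]),"handle end",proj("scene",g_+[0,0,.025]))
im=np.load("s6.npz")["im"];P=np.load("s6.npz")["d"]
print(im[100:150:2,238:272].min(2))
E
```

```text
wrist box ((600.4739990234375, 231.10890197753906), (97.06507873535156, 77.4072036743164), 15.271247863769531)
  hole 46 ((599.683837890625, 230.50869750976562), 10.519929885864258) [599.6190394 230.7798717]
scene box ((598.524658203125, 230.541748046875), (109.10501861572266, 82.44270324707031), 15.987075805664062)
  hole 10 ((601.0630493164062, 231.72265625), 6.408004283905029) [601.06816608 231.70932208]
top box ((601.6696166992188, 230.72195434570312), (96.94149017333984, 78.01702117919922), 14.77176284790039)
  hole 25 ((601.87255859375, 230.90487670898438), 11.070841789245605) [601.4465116  230.60742329]
tip proj [252.97583322 146.31767737] handle end [246.24015106  84.33334576]
[[ 18  20  20  18  19  19  18  17  21  23  15  15  14  17  15  25  22  21
   35  24  18  18  18  17  19  19  16  18  18  14  18  15  16  15]
 [ 18  22  19  18  18  17  18  16  24  19  14  14  13  14  15  22  27  24
   18  14  15  15  16  18  19  17  15  18  16  18  17  17  16  14]
 [ 21  36  26  19  18  20  16  20  23  15  14  14  14  12  22  64 112 121
  118 112  52  18  17  17  20  15  18  18  19  17 
[... 2419 characters left out ...]
 127 128 128 127 113 108 109 108 108 106 105 103 102 110 100  97  96
   95  94  94  92  91  95 104 124 128 128 128 127 127 128 128 128]
 [127 128 128 128 127 117 109 109 108 109 107 106 104 102 108  98  96  96
   96  94  94  92  91  94 104 124 128 128 128 127 127 127 128 127]
 [128 128 127 128 127 127 117 112 109 108 107 106 104 102 104 101  99  96
   94  94  94  95 101 117 127 128 127 128 128 128 128 127 127 128]
 [128 127 127 128 128 128 128 128 125 121 120 112 107 105 105 107 109 109
  114 114 117 125 127 128 128 128 128 128 128 128 128 128 128 128]
 [128 128 127 128 128 127 127 127 128 128 128 128 128 128 127 121 126 128
  128 128 128 127 128 128 128 128 127 128 128 127 128 128 128 128]]
```

```bash
python3 - <<'E'
from g import *
step([.6005,.2315,.185],85.1,295)
E
```

```text
travel [0.0444, 0.0231, 0.1039] dr [0.0007, 0.0013, -0.0002]
```

```bash
python3 -m handwheel '{"travel":[[0.025,0.012,0.03],[0.044,0.023,0.065],[0.0444,0.023,0.1],[0.0444,0.023,0.104],[0.0444,0.023,0.104],[0.0444,0.023,0.104]],"dr":[[0,0,0],[0,0,0],[0,0,0],[0,0,0],[0,0,0],[0,0,0]],"fingers":[0,0,0,0,0,0]}'
python3 - <<'E'
from g import *
def proj(n,p):
    K,M,t=cal(n);q=K@(M@p+t);return q[:2]/q[2]
where();c=cal("wrist");w,Dw=cams.camera("wrist");im2,D2=cams.camera("scene")
s=manip.get_state();M=R.from_rotvec(s["tcp_rot"]).as_matrix();g_=s["eef_pos"]+.164*M[:,2]
print("tip",proj("scene",g_-[0,0,.1148]),"sh",proj("scene",g_-[0,0,.06]),"well",proj("scene",np.array([.6005,.231,.045])),"well 1cm +x,+y",proj("scene",np.array([.6105,.231,.045])),proj("scene",np.array([.6005,.241,.045])))
o=np.zeros((600,800,3),np.uint8);o[:600,:480]=cv2.resize(im2[100:200,200:280],(480,600),interpolation=cv2.INTER_CUBIC);o[:300,480:]=cv2.resize(w[100:300,220:433],(320,300))
cv2.imwrite("pics/w7.png",o)
E
```

```text
time: 15.98
eef_pos: [0.5951, 0.1617, 0.3349]
tcp_rot: [-2.074, -1.901, -0.462]
contact_force: [-0.3, -0.1, -0.8]
gripper_width: 0.0176
finger_force: 40.0
t 15.97 grasp pt [0.6016 0.2306 0.1863] z [ 0.039  0.42  -0.907] y [ 0.996 -0.088  0.003] F [-0.3 -0.1 -0.8] w 0.0176 ff 40.0 q [ 0.31  0.31 -0.59  1.69 -0.27  1.06 -0.21]
tip [239.64721224 158.8437059 ] sh [236.97810065 138.67948477] well [240.54937562 168.18505307] well 1cm +x,+y [243.37179787 166.42535524] [237.59055381 166.95767779]
```

View pics/w7.png

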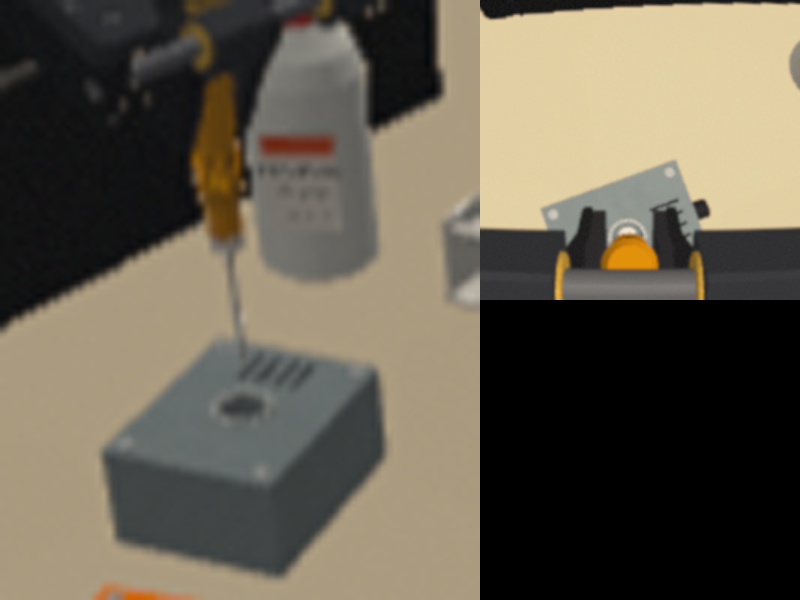

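The tool is upright, with the blade tip at scene pixel (240.3,159.2) directly above the well at (240.2,167.7). A shift of about 2 mm in +y centres it. Then I descend.

```bash
python3 - <<'E'
from g import *
step([.601,.2335,.186],85.1,295);step([.601,.2335,.147],85.1,295)
M=R.from_rotvec(manip.get_state()["tcp_rot"]).as_matrix();print("down",M.T@[0,0,-1])
E
```

```text
travel [0.0023, -0.0001, 0.0012] dr [0.003, 0.0008, -0.0007]
travel [-0.0142, -0.0002, 0.0366] dr [0.003, 0.0008, -0.0007]
down [-0.4219387  -0.00240464  0.90662117]
```

```bash
python3 -m handwheel '{"travel":[[0.0025,0,0.0015],[0.0025,0,0.0015],[-0.0018,0,0.0105],[-0.006,0,0.0195],[-0.0102,0,0.0286],[-0.0142,0,0.0366],[-0.0142,0,0.0366],[-0.0142,0,0.0366]],"dr":[[0.003,0,0],[0.003,0,0],[0.003,0,0],[0.003,0,0],[0.003,0,0],[0.003,0,0],[0.003,0,0],[0.003,0,0]],"fingers":[0,0,0,0,0,0,0,0]}'
python3 -m handwheel '{"travel":[[-0.0013,0,0.0027],[-0.0025,0,0.0054],[-0.0034,0,0.0073],[-0.0034,0,0.0073]],"dr":[[0,0,0],[0,0,0],[0,0,0],[0,0,0]],"fingers":[0,0,0,0]}'
```

```text
time: 17.08
eef_pos: [0.5948, 0.1654, 0.2944]
tcp_rot: [-2.069, -1.9, -0.456]
contact_force: [-0.4, -0.2, 0.1]
gripper_width: 0.0177
finger_force: 40.0
time: 17.58
eef_pos: [0.5949, 0.1654, 0.2866]
tcp_rot: [-2.069, -1.901, -0.457]
contact_force: [0.7, 0.4, 3.1]
gripper_width: 0.0177
finger_force: 40.0
```

```bash
python3 -m handwheel '{"travel":[[-0.0006,0,0.0014],[-0.0013,0,0.0027],[-0.0013,0,0.0027],[-0.0013,0,0.0027]],"dr":[[0,0,0],[0,0,0],[0,0,0],[0,0,0]],"fingers":[0,0,0,0]}'
python3 -m handwheel '{"travel":[[-0.0006,0,0.0014],[-0.0013,0,0.0027],[-0.0013,0,0.0027],[-0.0013,0,0.0027]],"dr":[[0,0,0],[0,0,0],[0,0,0],[0,0,0]],"fingers":[0,0,0,0]}'
```

```text
time: 18.08
eef_pos: [0.595, 0.1655, 0.2841]
tcp_rot: [-2.069, -1.9, -0.458]
contact_force: [-1.6, -0.7, 7.8]
gripper_width: 0.0178
finger_force: 40.0
time: 18.58
eef_pos: [0.5953, 0.1659, 0.2835]
tcp_rot: [-2.069, -1.9, -0.46]
contact_force: [-3.8, -3.1, 19.4]
gripper_width: 0.0175
finger_force: 40.0
```

The force rises stiffly at the expected depth, so this looks like the hard stop. I press slightly more, hold, then lift straight out and check the button depth with the wrist camera.

```bash
python3 -m handwheel '{"travel":[[-0.0004,0,0.0009],[-0.0004,0,0.0009],[-0.0004,0,0.0009]],"dr":[[0,0,0],[0,0,0],[0,0,0]],"fingers":[0,0,0]}'
python3 -m handwheel '{"travel":[[0.0042,0,-0.009],[0.0126,0,-0.027],[0.025,0,-0.055],[0.03,0,-0.09],[-0.02,0,-0.11],[-0.045,0,-0.11],[-0.045,0,-0.11],[-0.045,0,-0.11]],"dr":[[0,0,0],[0,0,0],[0,0,0],[0,0,0],[0,0,0],[0,0,0],[0,0,0],[0,0,0]],"fingers":[0,0,0,0,0,0,0,0]}'
python3 - <<'E'
from g import *
where();c=cal("wrist");w,D=cams.camera("wrist");P=cloud("wrist",D,c);im,Ds=cams.camera("scene")
z0=np.load("w6.npz");P0=cloud("wrist",z0["d"],(z0["K"],z0["M"],z0["t"]))
for nm,Q,I in(("before",P0,z0["im"]),("after",P,w)):
    q=(np.hypot(Q[...,0]-.6003,Q[...,1]-.231)<.014)&(Q[...,2]<.04)&(Q[...,2]>0)
    br=q&(I.min(2)>120);print(nm,q.sum(),np.round(np.percentile(Q[q][:,2],[5,25,50,75]),4) if q.any() else 0,"bright",br.sum(),np.round(np.percentile(Q[br][:,2],[5,25,50,75]),4) if br.any() else 0)
    b=(np.hypot(Q[...,0]-.6003,Q[...,1]-.231)<.03)&(Q[...,2]>.04)&(Q[...,2]<.05);print("top",np.median(Q[b][:,2]))
E
```

```text
time: 18.95
eef_pos: [0.5955, 0.1662, 0.2833]
tcp_rot: [-2.068, -1.9, -0.461]
contact_force: [-5.1, -3.9, 22.3]
gripper_width: 0.0179
finger_force: 40.0
time: 19.95
eef_pos: [0.5873, 0.0797, 0.3603]
tcp_rot: [-2.067, -1.901, -0.456]
contact_force: [0.1, 0.5, 0.9]
gripper_width: 0.0182
finger_force: 40.0
t 19.95 grasp pt [0.5927 0.1489 0.2117] z [ 0.033  0.422 -0.906] y [ 0.997 -0.083 -0.003] F [0.1 0.5 0.9] w 0.0182 ff 40.0 q [ 0.43  0.26 -0.55  1.69 -0.32  1.17 -0.07]
before 165 [0.0114 0.0219 0.024  0.0253] bright 100 [0.0113 0.0228 0.0237 0.0244]
top 0.045537250064188295
after 206 [0.0113 0.0171 0.0186 0.0238] bright 104 [0.011  0.0174 0.0183 0.0188]
top 0.04553001220067093
```

```bash
python3 - <<'E'
from g import *
c=cal("wrist");Ps=[];
for i in range(4):
    w,D=cams.camera("wrist");Ps.append(cloud("wrist",D,c))
z0=np.load("w6.npz");P0=cloud("wrist",z0["d"],(z0["K"],z0["M"],z0["t"]))
for nm,L in(("before",[P0]),("after",Ps)):
    Q=np.concatenate([p.reshape(-1,3) for p in L])
    q=Q[(np.hypot(Q[:,0]-.6003,Q[:,1]-.231)<.0098)&(Q[:,2]<.035)&(Q[:,2]>.005)]
    print(nm,len(q)/len(L));print(np.histogram(q[:,2]*1000,bins=np.arange(8,34,1))[0])
    # y profile
    for y in np.arange(-8,9,2):
        s=q[abs((q[:,1]-.231)*1000-y)<1];print(y,len(s),np.round(np.median(s[:,2]),4) if len(s) else "")
t=np.load("top0.npz");im3,D3=cams.camera("top")
for nm,D in(("before",t["d"]),("now",D3)):
    Q=cloud("top",D).reshape(-1,3);q=Q[(np.hypot(Q[:,0]-.6015,Q[:,1]-.2306)<.006)];print(nm,np.round(np.sort(q[:,2]),4))
E
```

```text
before 118.0
[ 0  1  2  5  6  2  1  2  2  2  0  1  1  1  8 30 33  9  1  2  0  1  1  3
  2]
-8 0 
-6 1 0.0248
-4 12 0.0237
-2 19 0.024
0 21 0.0241
2 17 0.0239
4 17 0.0241
6 12 0.0228
8 14 0.0166
after 139.0
[  1   1  25  35  40   8  11   8  17  64 163 105  18   3   4   7   3   7
   5   2   2   5   4   4   4]
-8 0 
-6 0 
-4 10 0.0187
-2 58 0.0185
0 82 0.0187
2 98 0.0185
4 110 0.0186
6 84 0.0186
8 78 0.0158
before [0.022  0.0224 0.0225 0.0229 0.0237 0.0239 0.0239 0.024  0.024  0.0248
 0.026  0.0264 0.027 ]
now []
```

The button now lies 27.0 mm below the top (it was about 21.5 mm), and 22 N produced no further motion, so it is fully home. Next I return the tool to the rest.

```bash
python3 - <<'E'
from g import *
n=(-h_+[0,0,1])/2**.5;gs=np.array([.5979,-.1877,.0960])
step([.55,0,.27],85.1,270);step(gs+.006*a_+.12*n,85.1,250)
E
```

```text
travel [-0.043, -0.0309, -0.1016] dr [-0.003, -0.4359, 0.0016]
travel [-0.2711, 0.0327, -0.1034] dr [-0.0027, -0.785, 0.0021]
```

```bash
python3 -m handwheel '{"travel":[[0,-0.01,-0.045],[-0.015,-0.02,-0.08],[-0.043,-0.031,-0.1016],[-0.09,-0.018,-0.102],[-0.135,-0.006,-0.102],[-0.18,0.008,-0.103],[-0.225,0.02,-0.103],[-0.271,0.0327,-0.1034],[-0.271,0.0327,-0.1034],[-0.271,0.0327,-0.1034],[-0.271,0.0327,-0.1034]],"dr":[[0,-0.14,0],[0,-0.29,0],[-0.003,-0.436,0],[-0.003,-0.51,0],[-0.003,-0.58,0],[-0.003,-0.65,0],[-0.003,-0.72,0.002],[-0.003,-0.785,0.002],[-0.003,-0.785,0.002],[-0.003,-0.785,0.002],[-0.003,-0.785,0.002]],"fingers":[0,0,0,0,0,0,0,0,0,0,0]}'
python3 - <<'E'
from g import *
def proj(n,p):
    K,M,t=cal(n);q=K@(M@p+t);return q[:2]/q[2]
where();n=(-h_+[0,0,1])/2**.5;gs=np.array([.5979,-.1877,.0960])
step(gs+.006*a_+.04*n,85.1,250);step(gs+.006*a_+.002*n,85.1,250)
s=manip.get_state();M=R.from_rotvec(s["tcp_rot"]).as_matrix();g_=s["eef_pos"]+.164*M[:,2]
im,D=cams.camera("scene");t=proj("scene",g_-.1148*a_);sh=proj("scene",g_-.0598*a_);print("tip",t,"sh",sh)
z=np.load("w6.npz")
u=(t-sh)/np.linalg.norm(t-sh);v=np.array([-u[1],u[0]]);g=im.max(2).astype(np.float32)
for f in np.linspace(.1,1.2,12):
    c=sh+f*(t-sh);xy=np.float32([c+k*v for k in np.arange(-5,5.1,1)]);print(round(f,2),cv2.remap(g,xy[None,:,0],xy[None,:,1],1).ravel().astype(int))
E
```

```text
time: 21.68
eef_pos: [0.596, -0.2111, 0.34]
tcp_rot: [2.122, 1.949, -0.372]
contact_force: [0.1, 0.3, -0.6]
gripper_width: 0.0178
finger_force: 40.0
t 21.68 grasp pt [ 0.5916 -0.267   0.1858] z [-0.027 -0.34  -0.94 ] y [ 0.996 -0.084  0.002] F [ 0.1  0.3 -0.6] w 0.0178 ff 40.0 q [ 0.47  0.32 -0.33  1.62  0.48  1.23 -0.1 ]
travel [0.0718, -0.0002, 0.0349] dr [0.0019, -0.0006, 0.0004]
travel [0.1062, -0.0002, 0.051] dr [0.0019, -0.0006, 0.0004]
tip [477.05623181 245.01897425] sh [460.1251136  218.19439303]
0.1 [108 128 128 124 121 119 125 132 154 179 184]
0.2 [ 93  90  91 112 128 111  91 102 147 162 180]
0.3 [112 126 141 152 137 142 161 168 160 160 179]
0.4 [173 172 172 166 146 141 163 175 176 168 177]
0.5 [172 172 172 167 146 143 161 167 172 179 183]
0.6 [172 172 172 168 144 139 160 179 183 180 159]
0.7 [172 172 171 162 146 145 171 182 166 142 123]
0.8 [168 161 170 167 148 140 150 136 120 118 120]
0.9 [179 185 184 173 144 124 118 119 119 120 120]
1.0 [159 132 117 121 132 119 114 118 120 119 119]
1.1 [110 110 111 112 113 112 112 112 114 122 137]
1.2 [108 108 109 109 110 116 128 146 166 170 173]
```

The blade still lies on the predicted line and ends at the predicted tip pixel (477,245), so it did not slip. I lower it into the rest.

```bash
python3 -m handwheel '{"travel":[[0.036,0,0.0175],[0.0718,0,0.035],[0.085,0,0.041],[0.097,0,0.0467],[0.106,0,0.051],[0.106,0,0.051]],"dr":[[0.002,0,0],[0.002,0,0],[0.002,0,0],[0.002,0,0],[0.002,0,0],[0.002,0,0]],"fingers":[0,0,0,0,0,0]}' 15; python3 -m handwheel '{"travel":[[0.001,0,0.0005],[0.001,0,0.0005]],"dr":[[0,0,0],[0,0,0]],"fingers":[0,0]}'; python3 -c "
from g import *
where()"
```

```text
time: 22.48
eef_pos: [0.6028, -0.1309, 0.255]
tcp_rot: [2.125, 1.948, -0.377]
contact_force: [0.3, 0.3, -0.4]
gripper_width: 0.018
finger_force: 15.0
time: 22.72
eef_pos: [0.6028, -0.1307, 0.2546]
tcp_rot: [2.126, 1.947, -0.376]
contact_force: [-0.2, 0.5, 0.1]
gripper_width: 0.018
finger_force: 15.0
t 22.73 grasp pt [ 0.5978 -0.1867  0.1005] z [-0.031 -0.341 -0.939] y [ 0.996 -0.088 -0.001] F [-0.2  0.5  0.1] w 0.018 ff 15.0 q [ 0.36  0.39 -0.36  1.72  0.54  1.14 -0.31]
```

```bash
python3 -m handwheel '{"travel":[[0.0015,0,0.0007],[0.0015,0,0.0007],[0.0015,0,0.0007],[0.0015,0,0.0007],[0.0015,0,0.0007],[0.0015,0,0.0007],[0.0015,0,0.0007],[0.0015,0,0.0007]],"dr":[[0,0,0],[0,0,0],[0,0,0],[0,0,0],[0,0,0],[0,0,0],[0,0,0],[0,0,0]],"fingers":[0,0,0.25,0.35,0.5,0.5,0.5,0.5]}'; python3 -m handwheel '{"travel":[[0,0,-0.03],[0,0,-0.07],[0,0,-0.12],[0.03,0,-0.16],[0.06,0,-0.18],[0.06,0,-0.18],[0.06,0,-0.18]],"dr":[[0,0,0],[0,0,0],[0,0,0],[0,0,0],[0,0,0],[0,0,0],[0,0,0]],"fingers":[0.5,0.5,0.5,0.5,0.5,0.5,0.5]}'
python3 - <<'E'
from g import *
where();im,D=cams.camera("scene");P=cloud("scene",D);ref=np.load("s5.npz")
I=ref["im"];hsv=lambda x:cv2.cvtColor(x,cv2.COLOR_BGR2HSV)
for nm,x in(("seated before",I),("now",im)):
    h=hsv(x);m=(h[...,0]<22)&(h[...,1]>170)&(h[...,2]>80);m[:190]=0;m[245:]=0;m[:,:370]=0;m[:,:][:,430:]=0
    v,u=np.nonzero(m);print(nm,len(u),u.mean(),v.mean(),u.min(),u.max(),v.min(),v.max())
d=cv2.absdiff(im,I).max(2)[195:280,365:445];print("diff px",(d>40).sum())
t=np.load("top0.npz");w,Dt=cams.camera("top")
Q=cloud("top",Dt).reshape(-1,3);q=Q[(np.hypot(Q[:,0]-.6015,Q[:,1]-.2306)<.006)];print("button",np.round(np.sort(q[:,2]),4))
E
```

```text
time: 23.72
eef_pos: [0.6029, -0.129, 0.253]
tcp_rot: [2.125, 1.948, -0.377]
contact_force: [0.1, 0.8, -0.2]
gripper_width: 0.0433
finger_force: 0.0
time: 24.6
eef_pos: [0.6133, -0.0121, 0.4012]
tcp_rot: [2.125, 1.947, -0.378]
contact_force: [-0.5, -0.1, -0.6]
gripper_width: 0.0435
finger_force: 0.0
t 24.6 grasp pt [ 0.608  -0.0681  0.2471] z [-0.032 -0.342 -0.939] y [ 0.996 -0.088 -0.002] F [-0.5 -0.1 -0.6] w 0.0435 ff 0.0 q [ 0.23  0.3  -0.44  1.54  0.46  1.46 -0.37]
seated before 303 400.1188118811881 217.72937293729373 388 414 200 237
now 302 400.05960264900665 217.7913907284768 388 414 200 237
diff px 28
button []
```

The handle is back in exactly the same seated place. I do one cheap check of the button from the top camera with the arm out of the way.

```bash
python3 -m handwheel '{"travel":[[-0.04,0.003,0],[-0.09,0.008,0.02],[-0.14,0.012,0.04],[-0.188,0.017,0.06],[-0.188,0.017,0.06],[-0.188,0.017,0.06]],"dr":[[0,0,0],[0,0,0],[0,0,0],[0,0,0],[0,0,0],[0,0,0]],"fingers":[0.5,0.5,0.5,0.5,0.5,0.5]}'
python3 - <<'E'
from g import *
D0=np.load("top0.npz")["d"]
for nm,L in(("before",[D0]),("now",[cams.camera("top")[1] for _ in range(5)])):
    Q=np.concatenate([cloud("top",D).reshape(-1,3) for D in L]);r=np.hypot(Q[:,0]-.6015,Q[:,1]-.2306);q=Q[(r<.0055)&(Q[:,2]<.04),2]
    b=Q[(r>.015)&(r<.03)&(abs(Q[:,2]-.045)<.005),2];print(nm,len(q),"button",np.round(np.percentile(q,[10,25,50,75,90]),4) if len(q) else "","plate",np.median(b) if len(b) else "")
E
```

```text
time: 25.45
eef_pos: [0.6128, -0.21, 0.4089]
tcp_rot: [2.128, 1.947, -0.377]
contact_force: [0.1, -0.1, -0.2]
gripper_width: 0.0437
finger_force: 0.0
before 11 button [0.0224 0.0231 0.0239 0.025  0.0264] plate 0.04544771095103428
now 35 button [0.0166 0.0176 0.0189 0.0205 0.0213] plate 0.04566192087184373
```

```bash
python3 -c "
from workcell import order
print(order.finish_job())"
```

```text
the job is handed in; nothing more can be done
None
```

The job is handed in at about 25 s with no verdict shown: the button held against 22 N and reads 27 mm below the well's mouth (fully home), though measured travel was only about 5.5 mm (the "tripped" reading was 21.5 mm, not 20). The screwdriver is back in the rest, tip down and let go, the arm is clear, and its path stayed clear of the beaker.

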